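Re-rack the sample tubes in order

TASK

Move the four capped sample tubes from the black wire rack to the white plastic rack, keeping them in the same left-to-right order, so that each tube takes the place that it had in the old rack. Keep the tubes upright, lower each one right down into its place without dropping it, and do not shift the beaker or the two glass vials standing by the racks.

Things in the scene. Friction and masses are not known exactly. Their poses are not given: they have to be found in the camera images.
- blue_centre (a point): Capped sample tube, blue screw cap, upright; the four differ only in cap colour. 115 mm tall, 65 g. Clear body with violet contents, 29 mm across, the lowest 16 mm tapering to a flat foot 16 mm across; round cap 34 mm across, the top 21 mm. Point: centre, half-way up the axis: foot 57.5 mm below, middle of the cap 47 mm above. Grip by the cap from above. z points up the tube; yaw means nothing.
- green_centre (a point): Capped sample tube, green screw cap, upright; the four differ only in cap colour. 115 mm tall, 65 g. Clear body with violet contents, 29 mm across, the lowest 16 mm tapering to a flat foot 16 mm across; round cap 34 mm across, the top 21 mm. Point: centre, half-way up the axis: foot 57.5 mm below, middle of the cap 47 mm above. Grip by the cap from above. z points up the tube; yaw means nothing.
- yellow_centre (a point): Capped sample tube, yellow screw cap, upright; the four differ only in cap colour. 115 mm tall, 65 g. Clear body with violet contents, 29 mm across, the lowest 16 mm tapering to a flat foot 16 mm across; round cap 34 mm across, the top 21 mm. Point: centre, half-way up the axis: foot 57.5 mm below, middle of the cap 47 mm above. Grip by the cap from above. z points up the tube; yaw means nothing.
- red_centre (a point): Capped sample tube, red screw cap, upright; the four differ only in cap colour. 115 mm tall, 65 g. Clear body with violet contents, 29 mm across, the lowest 16 mm tapering to a flat foot 16 mm across; round cap 34 mm across, the top 21 mm. Point: centre, half-way up the axis: foot 57.5 mm below, middle of the cap 47 mm above. Grip by the cap from above. z points up the tube; yaw means nothing.
- wire_rack: Black wire rack holding the tubes at the start, in any order; fixed, 70 (x) by 204 (y) by 62 mm high. One row of four 37 mm square places, in its frame at x = 0, y = +75, +25, -25, -75 mm (left to right seen from the robot). Origin: centre of its underside. y runs along the row to the robot's left, z up. A seated tube's foot is 5 mm, its centre 62.5 mm above the bench. 
- plastic_rack: White plastic rack, empty at the start, beside the wire rack (left or right of it); fixed, 70 (x) by 204 (y) by 62 mm high. One row of four 37 mm round places, in its frame at x = 0, y = +75, +25, -25, -75 mm (left to right seen from the robot). Origin: centre of its underside. y runs along the row to the robot's left, z up. A seated tube's foot is 5 mm, its centre 62.5 mm above the bench. 
- beaker_centre (a point): A small empty clear glass beaker, 50 mm across, 68 mm tall, standing loose on the bench behind the wire rack. Leave it alone. The point is its centre, 34 mm above the bench.
- vial_near_wire_centre (a point): A small glass vial with a black cap, 27 mm across, 56 mm tall, standing loose on the bench just in front (robot side) of the wire rack. Leave it alone. The point is its centre, 28 mm above the bench.
- vial_near_plastic_centre (a point): A small glass vial with a white cap, 27 mm across, 56 mm tall, standing loose on the bench just in front (robot side) of the plastic rack. Leave it alone. The point is its centre, 28 mm above the bench.
Not all that is in view belongs to the job. Leave any pink look-alike of the part that bears yellow_centre alone.

How it is judged:
By the outcome, as a careful person would: the job done as asked, in the order asked, and still so for the second after the job is handed in, with the robot touching nothing.
It also fails if it takes over 107 s, if anything falls off the work surface, if the arm or the gripper's body presses on something with over 40 N, if the wrist force passes 120 N, or if a joint passes its speed limit or range.

ROBOT

A 7-joint arm with a two-finger parallel gripper is mounted at the origin on the work surface. World frame = base frame: x ahead of the robot, y to its left, z up, the work surface at z = 0. Lengths are in m, angles in rad, forces in N, time in s.
With the tool pointing down it reaches from about 0.425 to 0.95 m from the base axis. Payload 4.7 kg.
Tool frame: the origin (TCP) lies midway between the tips of the shut fingers; the grasp point (between the pads) lies ctrl.grip_point_offset behind it (ctrl.grip_point_offset is the distance from the TCP to the grasp point, in m); z points along the fingers, y is the direction in which the jaws open and shut (so a half turn about z gives the same grasp; the last joint's range is limited). The gripper opens to 87 mm and grips with 3 to 60 N. Pads are 19 mm wide; open, the fingers measure 117 mm over their backs; the gripper's body (75 mm by 190 mm) begins 51 mm behind the grasp point.
Start: joints at [1.145, 0.469, -0.049, 1.532, 0.024, 1.141, -0.082], TCP at [0.261, -0.623, 0.223] pointing down, gripper open.
Joint ranges: [-2.59, 2.59], [-0.33, 1.99], [-1.39, 1.29], [0.1, 2.45], [-1.04, 4.18], [0.21, 1.99], [-2.66, 2.66]. Speed limits (rad/s): [2.57, 2.57, 3.14, 3.14, 3.14, 3.14, 3.14].

INTERFACE

Orientations are given as a unit quaternion [w, x, y, z].
In Python, from rig import status, vision, ticket, finder, ctrl gives the robot as it stands. The module is installed in compiled form; this text tells all that it offers.
- The arm moves only by the shell command python3 -m jog 'ROWS' [FORCE]. ROWS is JSON, a list that holds one entry, the list of rows, each a list of 7 numbers: the gripper's target within -1 to 1 (shut at 1, half-way at 0, fully open at -1), then the shift along the world's x, y, z in units of 60 mm (1.0 is 60 mm), then the turn, a rotation vector about the world's x, y, z in units of 8 degrees (1.0 is 8 degrees). In form: [[[claw, dx, dy, dz, ax, ay, az], ...]]. A call has 1 to 12 rows; each row is the pose to reach, as a shift and turn from the pose commanded when the call began; what a row does not reach only later rows make up. A row lasts 1/8 s, in which the tool goes at most 62.5 mm and 10.7 degrees, less where a joint would pass 70% of its speed; a pose out of reach is approached as far as the arm can. A call with a gripper value outside its range is refused whole. The fingers move at their own pace and stop on an object; FORCE is the grip in N (left out, the last holds). Time passes only in rows, so rows that repeat a pose let the fingers close. It gives the time, the measured TCP pose, the force and the opening at its end, in the units of the state.
- status.get_state(): the state, without advancing time (a new reading comes with each control period).
- vision.grab_frame(name): name is "side" or "top"; returns a dict with "color" (420x560x3 uint8, blue, green, red), "depth" (420x560 float32, m along the optical axis (not along the pixel's ray), 0 where there is no reading), "fx", "fy", "cx", "cy" (pixels), "extrinsics" (4x4, takes a point from camera to world coordinates). Camera axes: x right, y up, looking along -z (the intrinsics and any distortion apply to the point x, -y, -z); pixel columns grow to the right and rows downward; lengths in m; the calibration is good to about 2 mm. A picture is of the moment at which its call begins.
- ticket.sign_off(): hands the job in, once; it reports no verdict.
Trained networks look in a picture, given as the dict that the camera call returned (one of the last four; its "shot" number tells which), for a name from the list of things; names that differ only in an ending like _2 or _b are one class to them, and where a whole thing is asked for, a point or a joint stands for the part that bears it (a point fixed in the world has none). Each returns a list of dicts, best first, with "conf" (0 to 1); they miss things now and then, are a little off and sometimes report something else, mostly with a low value. They report only what shows in the picture. A call takes as long as a camera call. They do not tell look-alikes from the thing itself.
- finder.boxes_of(picture, thing): "xyz" ([x, y, z] in m, in the coordinates of the camera as it stood for that picture, good to about 4 mm: the middle of the surface that is visible of it).
- finder.place_of(picture, thing): "xyz" ([x, y, z] in m, in the coordinates of the camera as it stood for that picture, good to about 4 mm: a listed point, or the origin of a listed thing).
The state is a dict: "time_s": time; "joint_pos": joint angles; "qvel": joint speeds; "tau": joint torques, N m; "tcp_pos": TCP position; "tool_rot": TCP orientation; "ft_force": force on the tool from outside, world axes, zero at the start; "ft_torque": the same for the moment, N m; "width": finger opening in m.
Only numpy, scipy, OpenCV 4.12 (cv2) and the standard library are available. Lean on these libraries where they do the work, as an engineer would, in place of code of your own. Each camera call takes 0.05 s, during which the arm holds its last target.

## Working session

There is one attempt and no reset: what is moved stays moved. The work goes in short steps, Python scripts to look and compute and a shell command to move; the robot and the scene stay as the last step left them, time stands still between calls to the robot, and variables do not carry over. Pictures are saved under pics/ and viewed, and the job is handed in when it is done.

```bash
mkdir -p pics
cat > h.py <<'E'
import numpy as np,cv2
from rig import status, vision, ticket, finder, ctrl
def w(p,xyz): return (p["extrinsics"]@np.r_[xyz,1])[:3]
E
python3 - <<'E'
from h import *
s=status.get_state(); print(s["time_s"],s["tcp_pos"],s["tool_rot"],s["width"],ctrl.grip_point_offset)
for n in("side","top"):
    p=vision.grab_frame(n); cv2.imwrite(f"pics/{n}0.png",p["color"]); print(n,w(p,[0,0,0]))
    for t in "blue_centre green_centre yellow_centre red_centre wire_rack plastic_rack beaker_centre vial_near_wire_centre vial_near_plastic_centre".split():
        for r in finder.place_of(p,t)[:4]: print(t,round(r["conf"],2),w(p,r["xyz"]).round(4))
print(status.get_state()["time_s"])
E
```

```text
0.0 [ 0.26064313 -0.62201025  0.22152349] [-9.30189831e-04  9.80378436e-01  1.97122308e-01 -2.28533646e-04] 0.08702196385506226 0.0187
side [ 0.35827564 -0.61884022  0.5442022 ]
blue_centre 0.95 [ 0.46   -0.233   0.0646]
green_centre 0.8 [ 0.4656 -0.184   0.0653]
yellow_centre 0.93 [ 0.4736 -0.084   0.0664]
yellow_centre 0.9 [0.4    0.0181 0.0575]
red_centre 0.84 [ 0.4718 -0.1378  0.0685]
red_centre 0.19 [ 0.5655 -0.12    0.0361]
plastic_rack 0.63 [ 0.5344  0.094  -0.0024]
beaker_centre 0.55 [ 0.5676 -0.119   0.0327]
vial_near_wire_centre 0.91 [ 0.3793 -0.1679  0.0289]
vial_near_plastic_centre 0.86 [0.4703 0.1791 0.0273]
top [0.48003358 0.00885555 0.7216232 ]
blue_centre 0.73 [ 0.4599 -0.2361  0.0644]
green_centre 0.97 [ 0.4673 -0.1804  0.0595]
yellow_centre 0.73 [ 0.4789 -0.0835  0.0572]
yellow_centre 0.62 [0.3997 0.0205 0.054 ]
red_centre 0.85 [ 0.4693 -0.1343  0.066 ]
red_centre 0.42 [ 0.5701 -0.1195  0.0363]
wire_rack 0.91 [ 0.4663 -0.1616  0.0028]
plastic_rack 0.92 [0.5358 0.0965 0.0032]
beaker_centre 0.86 [ 0.5678 -0.1213  0.0369]
vial_near_wire_centre 0.61 [ 0.3798 -0.1679  0.0271]
vial_near_plastic_centre 0.53 [0.467  0.1771 0.0263]
1.0
```

View pics/side0.png

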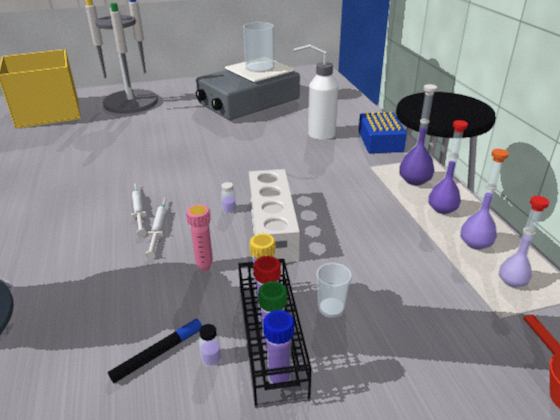

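View pics/top0.png

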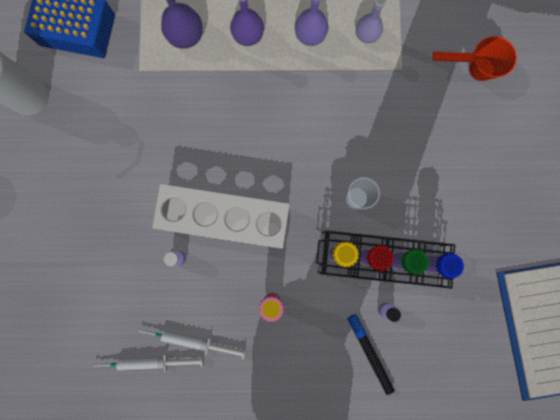

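The wire rack is on the right and holds yellow, red, green, blue from left to right (top image x≈346, 380, 415, 450, y≈255–265). The empty white rack is at (221,216). The pink-bodied look-alike with a yellow cap is at (271,308), so I'll leave it alone. Next I'll refine the geometry.

```bash
cat >> h.py <<'E'
def cloud(p):
    d=p["depth"]; v,u=np.mgrid[:d.shape[0],:d.shape[1]]
    c=np.stack([(u-p["cx"])/p["fx"]*d,-(v-p["cy"])/p["fy"]*d,-d,np.ones_like(d)],-1)
    W=(c@p["extrinsics"].T)[...,:3]; W[d==0]=np.nan; return W
def caps(p,zlo=.108,zhi=.3):
    W=cloud(p); out=[]
    m=((W[...,2]>zlo)&(W[...,2]<zhi)&(W[...,0]>.35)&(W[...,0]<.65)&(abs(W[...,1])<.3)).astype(np.uint8)
    n,l,st,ce=cv2.connectedComponentsWithStats(m)
    for i in range(1,n):
        if st[i,4]<60: continue
        a=W[l==i]; 
        (c,r)=cv2.minEnclosingCircle(a[:,:2].astype(np.float32))
        out.append((a[:,0].mean(),a[:,1].mean(),np.median(a[:,2]),c[0],c[1],r,st[i,4],ce[i].round(0),p["color"][l==i].mean(0).round()))
    return out
E
python3 - <<'E'
from h import *
p=vision.grab_frame("top"); np.set_printoptions(suppress=True)
for c in caps(p): print([round(float(x),4) for x in c[:7]],c[7],c[8])
W=cloud(p)
m=((abs(W[...,2]-.062)<.008)&(W[...,1]>-.02)&(W[...,1]<.21)&(W[...,0]>.47)&(W[...,0]<.6)).astype(np.uint8)
n,l,st,ce=cv2.connectedComponentsWithStats(m); i=1+np.argmax(st[1:,4]); m=(l==i).astype(np.uint8); print("plastic z",np.median(W[m>0][:,2]),m.sum())
a=W[m>0]; print(cv2.minAreaRect(a[:,:2].astype(np.float32)))
cs,h=cv2.findContours(m,cv2.RETR_CCOMP,cv2.CHAIN_APPROX_NONE)
zt=np.median(a[:,2])
for c,hh in zip(cs,h[0]):
    if hh[3]>=0 and len(c)>20:
        # project border px onto the plane z=.062
        q=c[:,0].astype(float); d=np.c_[(q[:,0]-p["cx"])/p["fx"],-(q[:,1]-p["cy"])/p["fy"],-np.ones(len(q))]
        E=p["extrinsics"]; r=d@E[:3,:3].T; o=E[:3,3]; P=o+r*((zt-o[2])/r[:,2])[:,None]
        print("hole",q.mean(0).round(0),P[:,:2].mean(0).round(4),cv2.minEnclosingCircle(P[:,:2].astype(np.float32)))
E
```

```text
[0.4759, -0.0848, 0.1209, 0.4758, -0.0854, 0.0179, 489.0] [345. 254.] [ 11. 132. 158.]
[0.4702, -0.1339, 0.1209, 0.47, -0.1349, 0.0178, 502.0] [380. 257.] [ 17.  16. 100.]
[0.4647, -0.1831, 0.121, 0.4647, -0.1848, 0.018, 524.0] [415. 261.] [27. 67. 14.]
[0.4589, -0.2324, 0.1208, 0.4589, -0.2344, 0.0182, 543.0] [450. 265.] [126.  35.  16.]
[0.4004, 0.02, 0.1162, 0.4002, 0.0201, 0.018, 485.0] [270. 308.] [ 67. 113. 158.]
plastic z 0.06290760125117967 4239
((0.5357722043991089, 0.09862902015447617), (0.20468877255916595, 0.07014157623052597), 80.87380981445312)
hole [268. 223.] [0.5231 0.024 ] ((0.523084819316864, 0.0237621758133173), 0.019832514226436615)
hole [236. 218.] [0.5314 0.0731] ((0.5314059853553772, 0.07310652732849121), 0.019529715180397034)
hole [205. 213.] [0.5391 0.1218] ((0.5392358303070068, 0.12220071256160736), 0.019333966076374054)
hole [173. 208.] [0.5471 0.1711] ((0.5472671389579773, 0.17149363458156586), 0.019582681357860565)
```

```bash
python3 -m jog '[[[-1,0.2,0.5,0.2,0,0,0.4],[-1,0.6,1.5,0.3,0,0,1.2],[-1,1.0,2.5,0.3,0,0,2.1],[-1,1.4,3.5,0.3,0,0,2.9],[-1,1.8,4.5,0.3,0,0,3.7],[-1,2.2,5.5,0.3,0,0,4.5],[-1,2.6,6.5,0.3,0,0,5.4],[-1,3.0,7.5,0.3,0,0,6.2],[-1,3.3,8.3,0.3,0,0,6.9],[-1,3.5,8.8,0.3,0,0,7.3],[-1,3.58,8.97,0.3,0,0,7.41],[-1,3.58,8.97,0.3,0,0,7.41]]]' 25
python3 - <<'E'
from h import *
from scipy.spatial.transform import Rotation as R
s=status.get_state(); q=s["tool_rot"]; print(s["time_s"],s["tcp_pos"].round(4) if hasattr(s["tcp_pos"],"round") else s["tcp_pos"],R.from_quat(np.r_[q[1:],q[0]]).as_matrix().round(3),s["ft_force"],s["joint_pos"])
E
```

```text
time_s: 2.55
tcp_pos: [0.4757, -0.0849, 0.2405]
tool_rot: [0.0, 0.755, 0.656, -0.0]
ft_force: [-0.2, 0.1, 0.4]
width: 0.0871
2.55 [ 0.4757 -0.0849  0.2405] [[ 0.139  0.99  -0.   ]
 [ 0.99  -0.139 -0.   ]
 [-0.    -0.    -1.   ]] [-0.17467985  0.08899581  0.37839969] [ 0.56871833  0.17732836 -0.5393313   1.92710889  0.10430078  1.06435251
 -0.15423322]
```

```bash
python3 -m jog '[[[-1,0,0,-0.3,0,0,0],[-1,0,0,-0.9,0,0,0],[-1,0,0,-1.5,0,0,0],[-1,0,0,-2.0,0,0,0],[-1,0,0,-2.35,0,0,0],[-1,0,0,-2.48,0,0,0],[-1,0,0,-2.48,0,0,0],[1,0,0,-2.48,0,0,0],[1,0,0,-2.48,0,0,0],[1,0,0,-2.48,0,0,0],[1,0,0,-2.48,0,0,0],[1,0,0,-2.48,0,0,0]]]' 25
python3 - <<'E'
from h import *
s=status.get_state();print(s["width"],s["tcp_pos"])
p=vision.grab_frame("side"); cv2.imwrite("pics/s1.png",p["color"])
E
```

```text
time_s: 4.05
tcp_pos: [0.4757, -0.0844, 0.0918]
tool_rot: [0.0, 0.755, 0.656, 0.0]
ft_force: [-0.1, 0.5, 0.1]
width: 0.0447
0.044720488136286894 [ 0.47571704 -0.08436067  0.09183353]
```

View pics/s1.png

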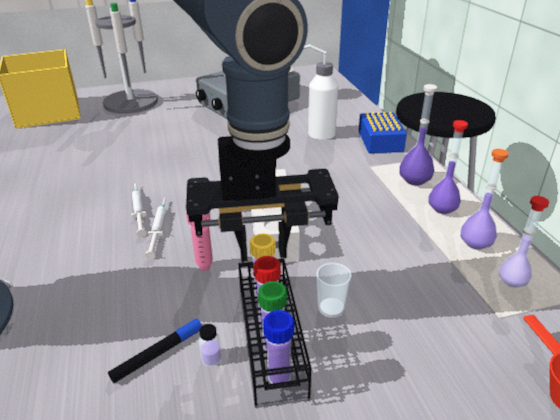

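The jaws are around the yellow cap (262,245) and still closing.

```bash
python3 -m jog '[[[1,0,0,0,0,0,0],[1,0,0,0,0,0,0],[1,0,0,0,0,0,0],[1,0,0,0,0,0,0],[1,0,0,0.1,0,0,0],[1,0,0,0.3,0,0,0],[1,0,0,0.6,0,0,0],[1,0,0,1.0,0,0,0],[1,0,0,1.5,0,0,0],[1,0,0,2.0,0,0,0],[1,0,0,2.35,0,0,0],[1,0,0,2.4,0,0,0]]]'
python3 - <<'E'
from h import *
p=vision.grab_frame("side"); cv2.imwrite("pics/s2.png",p["color"])
s=status.get_state();print(s["width"],s["tcp_pos"],s["ft_force"])
for r in finder.place_of(p,"yellow_centre"): print(r["conf"],w(p,r["xyz"]))
E
```

```text
time_s: 5.6
tcp_pos: [0.4767, -0.0843, 0.2378]
tool_rot: [0.002, 0.755, 0.656, 0.001]
ft_force: [-0.8, 0.7, -1.1]
width: 0.033
0.03326110983977998 [ 0.47608813 -0.08434709  0.23695795] [ 0.2144239  -0.29286107 -1.14365054]
0.94 [ 0.47258233 -0.08582599  0.21358078]
0.69 [ 0.3761491  -0.17053619  0.02718329]
0.55 [0.39734397 0.01486998 0.05687889]
```

View pics/s2.png

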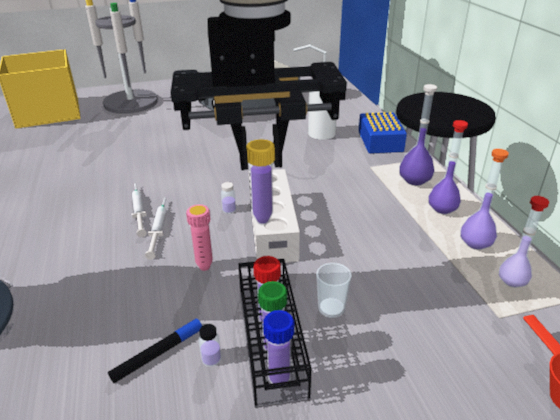

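The tube is held upright (cap at (260,152)) and clear of the rack. I'll carry it over the leftmost white place.

```bash
python3 -m jog '[[[1,0.1,0.3,0,0,0,0],[1,0.3,1.0,0,0,0,0],[1,0.5,1.8,0,0,0,0],[1,0.73,2.6,0,0,0,0],[1,0.95,3.4,0,0,0,0],[1,1.1,3.95,0,0,0,0],[1,1.18,4.22,0,0,0,0],[1,1.2,4.28,0,0,0,0],[1,1.2,4.28,0,0,0,0],[1,1.2,4.28,0,0,0,0]]]'
python3 - <<'E'
from h import *
p=vision.grab_frame("side"); cv2.imwrite("pics/s3.png",p["color"])
s=status.get_state();print(s["width"],s["tcp_pos"],s["ft_force"])
for r in finder.place_of(p,"yellow_centre"): print(r["conf"],w(p,r["xyz"]))
p=vision.grab_frame("top"); cv2.imwrite("pics/t3.png",p["color"])
E
```

```text
time_s: 6.95
tcp_pos: [0.5478, 0.1707, 0.2357]
tool_rot: [0.0, 0.755, 0.655, -0.0]
ft_force: [-0.4, 0.1, -0.8]
width: 0.033
0.03327334271170156 [0.54777989 0.17092446 0.23578015] [ 0.75904249  0.08083321 -0.35108648]
0.7 [0.54386052 0.17212486 0.21145814]
0.62 [0.39859552 0.01362703 0.05964813]
```

View pics/s3.png

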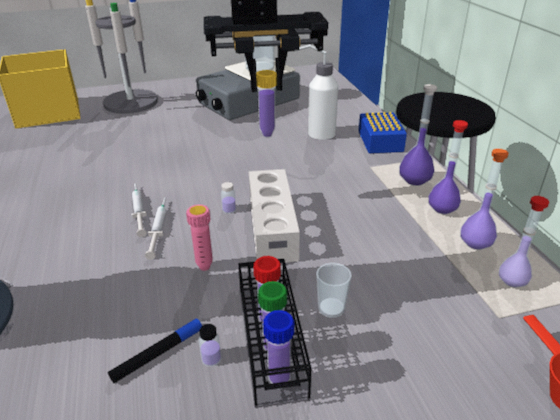

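View pics/t3.png

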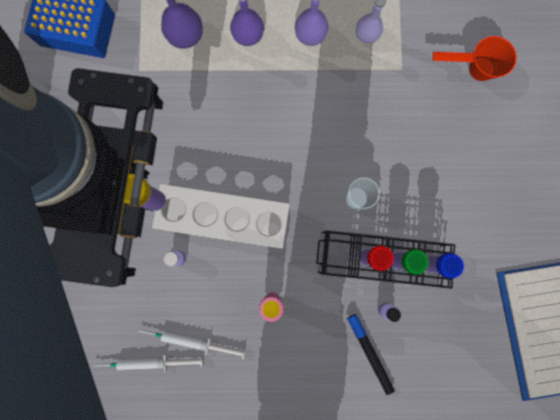

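```bash
python3 -m jog '[[[1,0,0.01,-0.3,0,0,0],[1,0,0.01,-0.8,0,0,0],[1,0,0.01,-1.2,0,0,0],[1,0,0.01,-1.4,0,0,0],[1,0,0.01,-1.6,0,0,0],[1,0,0.01,-1.75,0,0,0],[1,0,0.01,-1.75,0,0,0]]]'
python3 - <<'E'
from h import *
p=vision.grab_frame("side"); cv2.imwrite("pics/s4.png",cv2.resize(p["color"][60:260,180:380],(800,600) if 0 else (600,600),interpolation=2))
s=status.get_state();print(s["width"],s["tcp_pos"],s["ft_force"],s["ft_torque"])
E
```

```text
time_s: 7.98
tcp_pos: [0.5475, 0.173, 0.1304]
tool_rot: [-0.0, 0.755, 0.656, -0.0]
ft_force: [-1.5, 0.1, -0.5]
width: 0.0333
0.0334402129845376 [0.54787457 0.17317372 0.13090249] [-0.62244066 -0.68999862 -0.45555781] [-0.01039432 -0.1178703   0.00602833]
```

View pics/s4.png

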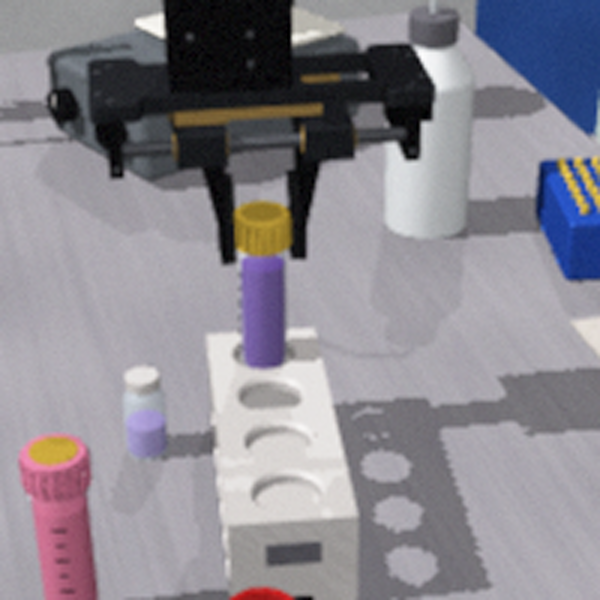

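The foot is inside the leftmost hole and the side force is negligible, so I'll seat it.

```bash
python3 -m jog '[[[1,0,0,-0.2,0,0,0],[1,0,0,-0.4,0,0,0],[1,0,0,-0.55,0,0,0],[1,0,0,-0.62,0,0,0],[1,0,0,-0.65,0,0,0],[1,0,0,-0.65,0,0,0]]]'
python3 - <<'E'
from h import *
s=status.get_state();print(s["width"],s["tcp_pos"],s["ft_force"],s["ft_torque"])
E
```

```text
time_s: 8.78
tcp_pos: [0.5479, 0.1733, 0.092]
tool_rot: [0.0, 0.755, 0.656, 0.0]
ft_force: [0.0, -1.0, 0.0]
width: 0.0334
0.033428654213131445 [0.54793274 0.17328324 0.09201067] [ 0.01747435 -1.03178807  0.01563956] [-0.03589726 -0.05622271 -0.02544769]
```

```bash
python3 -m jog '[[[1,0,0,-0.02,0,0,0],[1,0,0,-0.02,0,0,0]]]'; python3 -m jog '[[[1,0,0,-0.01,0,0,0],[1,0,0,-0.01,0,0,0]]]'
```

```text
time_s: 9.02
tcp_pos: [0.5483, 0.1736, 0.0917]
tool_rot: [0.0, 0.755, 0.656, 0.001]
ft_force: [-0.9, 0.7, 4.8]
width: 0.0328
time_s: 9.28
tcp_pos: [0.5484, 0.1739, 0.0917]
tool_rot: [0.0, 0.755, 0.656, 0.001]
ft_force: [-2.2, -0.6, 8.9]
width: 0.0332
```

Firm contact of about 9 N at seating height. Releasing and lifting.

```bash
python3 -m jog '[[[-1,0,0,0.02,0,0,0],[-1,0,0,0.02,0,0,0],[-1,0,0,0.02,0,0,0],[-1,0,0,0.02,0,0,0],[-1,0,0,0.02,0,0,0],[-1,0,0,0.02,0,0,0],[-1,0,0,0.3,0,0,0],[-1,0,0,0.8,0,0,0],[-1,0,0,1.3,0,0,0],[-1,0,-0.2,1.5,0,0,0],[-1,-0.1,-0.6,1.6,0,0,0],[-1,-0.3,-1.3,1.6,0,0,0]]]'
python3 - <<'E'
from h import *
p=vision.grab_frame("side"); cv2.imwrite("pics/s5.png",p["color"])
s=status.get_state();print(s["width"],s["tcp_pos"],s["ft_force"])
for r in finder.place_of(p,"yellow_centre"): print(r["conf"],w(p,r["xyz"]))
E
```

```text
time_s: 10.78
tcp_pos: [0.5298, 0.0947, 0.1866]
tool_rot: [0.0, 0.754, 0.657, 0.001]
ft_force: [-0.2, -0.4, -0.5]
width: 0.0872
0.08687574629934416 [0.52783066 0.08637438 0.18531095] [-2.81706128 -5.35971271 -1.50484737]
0.74 [0.54555706 0.17202183 0.06784786]
0.59 [0.39980609 0.01511019 0.05794673]
```

View pics/s5.png

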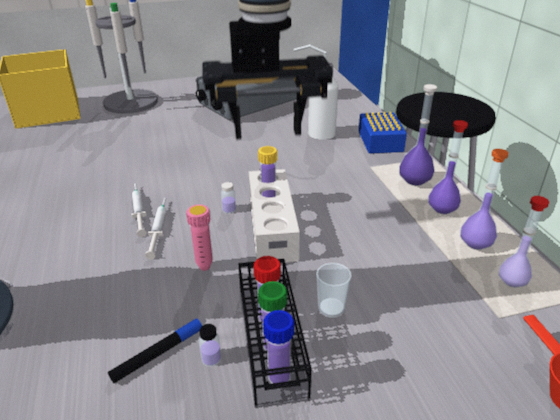

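Yellow stands seated in the leftmost place at (267,165). Red next.

```bash
python3 -m jog '[[[-1,-0.15,-0.6,0,0,0,0],[-1,-0.35,-1.4,0,0,0,0],[-1,-0.55,-2.2,0,0,0,0],[-1,-0.75,-3.0,0,0,0,0],[-1,-0.92,-3.55,0,0,0,0],[-1,-0.97,-3.76,0,0,0,0],[-1,-0.97,-3.76,0,0,0,0],[-1,-0.97,-3.76,0,0,0,0]]]'
python3 - <<'E'
from h import *
s=status.get_state();print(s["tcp_pos"])
p=vision.grab_frame("top")
for c in caps(p): print([round(float(x),4) for x in c[:7]],c[8])
E
```

```text
time_s: 11.88
tcp_pos: [0.4721, -0.1287, 0.186]
tool_rot: [-0.0, 0.754, 0.657, 0.0]
ft_force: [-0.3, 0.1, 0.1]
width: 0.0876
[ 0.47208313 -0.12873107  0.18603792]
[0.4776, -0.1189, 0.2976, 0.4731, -0.129, 0.1002, 6760.0] [44. 41. 43.]
[0.5471, 0.1702, 0.1209, 0.5478, 0.1713, 0.0179, 503.0] [ 19. 154. 183.]
[0.4004, 0.0201, 0.1162, 0.4, 0.0201, 0.018, 487.0] [ 78. 132. 185.]
```

```bash
python3 -m jog '[[[-1,-0.03,-0.09,-0.2,0,0,0],[-1,-0.03,-0.09,-0.7,0,0,0],[-1,-0.03,-0.09,-1.2,0,0,0],[-1,-0.03,-0.09,-1.48,0,0,0],[-1,-0.03,-0.09,-1.57,0,0,0],[1,-0.03,-0.09,-1.57,0,0,0],[1,-0.03,-0.09,-1.57,0,0,0],[1,-0.03,-0.09,-1.57,0,0,0],[1,-0.03,-0.09,-1.57,0,0,0],[1,-0.03,-0.09,-1.57,0,0,0],[1,-0.03,-0.09,-1.57,0,0,0],[1,-0.03,-0.09,-1.57,0,0,0]]]' 25
python3 -m jog '[[[1,0,0,0,0,0,0],[1,0,0,0,0,0,0],[1,0,0,0,0,0,0]]]'
```

```text
time_s: 13.42
tcp_pos: [0.4697, -0.1359, 0.0918]
tool_rot: [0.0, 0.755, 0.656, 0.0]
ft_force: [-0.8, -0.1, -0.1]
width: 0.0334
time_s: 13.8
tcp_pos: [0.4697, -0.136, 0.0918]
tool_rot: [0.0, 0.755, 0.656, 0.0]
ft_force: [-0.7, -0.6, 0.7]
width: 0.0333
```

```bash
python3 -m jog '[[[1,0,0,0.1,0,0,0],[1,0,0,0.3,0,0,0],[1,0,0,0.7,0,0,0],[1,0,0,1.2,0,0,0],[1,0,0,1.7,0,0,0],[1,0.05,0.2,2.0,0,0,0],[1,0.2,0.8,2.2,0,0,0],[1,0.45,1.6,2.2,0,0,0],[1,0.65,2.4,2.2,0,0,0],[1,0.9,3.2,2.2,0,0,0],[1,1.05,3.8,2.2,0,0,0],[1,1.13,4.15,2.2,0,0,0]]]'
python3 -m jog '[[[1,0.03,0.13,0,0,0,0],[1,0.03,0.13,0,0,0,0],[1,0.03,0.13,0,0,0,0]]]'
python3 - <<'E'
from h import *
s=status.get_state();print(s["tcp_pos"],s["width"])
p=vision.grab_frame("side"); cv2.imwrite("pics/s6.png",p["color"])
for r in finder.place_of(p,"red_centre"): print(r["conf"],w(p,r["xyz"]))
E
```

```text
time_s: 15.3
tcp_pos: [0.5376, 0.1157, 0.2247]
tool_rot: [-0.0, 0.754, 0.657, 0.001]
ft_force: [-0.3, 0.0, 0.1]
width: 0.0334
time_s: 15.68
tcp_pos: [0.5393, 0.1193, 0.2238]
tool_rot: [0.0, 0.755, 0.655, -0.0]
ft_force: [-1.0, 0.6, -0.7]
width: 0.0332
[0.53928877 0.11933882 0.22380155] 0.03321387337301269
0.9 [0.54154409 0.11753893 0.20080594]
```

View pics/s6.png

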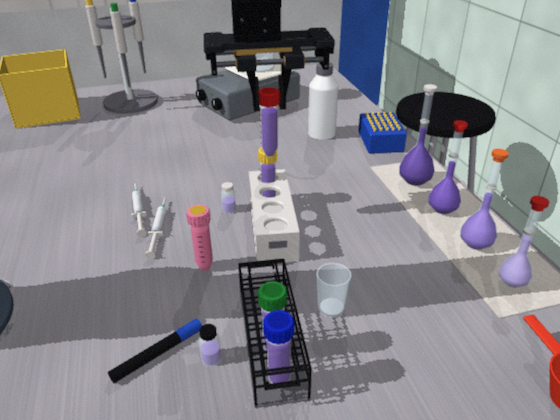

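Red is held above place 2 (cap (268,97)). Lowering it with a small y correction.

```bash
python3 -m jog '[[[1,0,0.03,-0.2,0,0,0],[1,0,0.03,-0.6,0,0,0],[1,0,0.03,-1.0,0,0,0],[1,0,0.03,-1.25,0,0,0],[1,0,0.03,-1.4,0,0,0],[1,0,0.03,-1.55,0,0,0],[1,0,0.03,-1.55,0,0,0]]]'
python3 - <<'E'
from h import *
p=vision.grab_frame("side"); cv2.imwrite("pics/s7.png",cv2.resize(p["color"][80:280,180:380],(600,600),interpolation=2))
E
```

```text
time_s: 16.65
tcp_pos: [0.5392, 0.1226, 0.1304]
tool_rot: [-0.0, 0.755, 0.656, -0.0]
ft_force: [1.1, -0.1, -0.8]
width: 0.0333
```

View pics/s7.png

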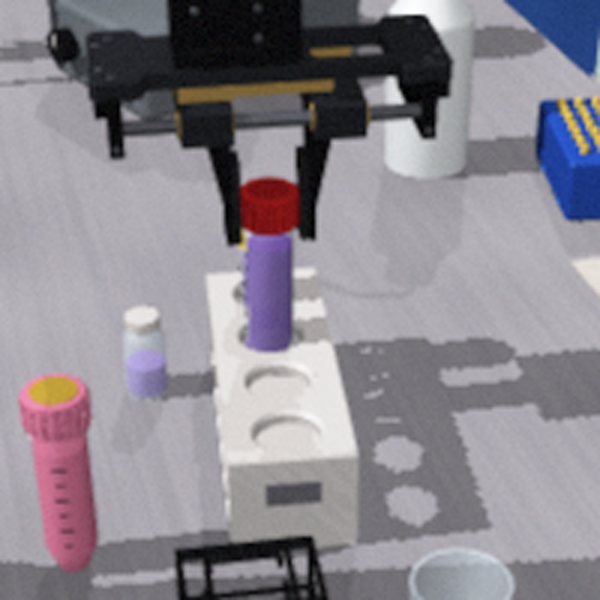

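```bash
python3 -m jog '[[[1,0,-0.02,-0.2,0,0,0],[1,0,-0.02,-0.4,0,0,0],[1,0,-0.02,-0.55,0,0,0],[1,0,-0.02,-0.62,0,0,0],[1,0,-0.02,-0.65,0,0,0],[1,0,-0.02,-0.66,0,0,0],[1,0,-0.02,-0.66,0,0,0]]]'
```

```text
time_s: 17.58
tcp_pos: [0.5393, 0.1218, 0.0918]
tool_rot: [0.0, 0.755, 0.656, 0.0]
ft_force: [-2.1, -0.7, 4.9]
width: 0.033
```

```bash
python3 -m jog '[[[1,0,0,-0.01,0,0,0],[-1,0,0,0,0,0,0],[-1,0,0,0,0,0,0],[-1,0,0,0,0,0,0],[-1,0,0,0,0,0,0],[-1,0,0,0,0,0,0],[-1,0,0,0,0,0,0],[-1,0,0,0.3,0,0,0],[-1,0,0,0.8,0,0,0],[-1,0,0,1.3,0,0,0],[-1,-0.05,-0.2,1.6,0,0,0],[-1,-0.2,-0.8,1.6,0,0,0]]]'
python3 -m jog '[[[-1,-0.2,-0.8,0,0,0,0],[-1,-0.4,-1.6,0,0,0,0],[-1,-0.6,-2.4,0,0,0,0],[-1,-0.8,-3.2,0,0,0,0],[-1,-0.95,-3.85,0,0,0,0],[-1,-1.02,-4.2,0,0,0,0],[-1,-1.04,-4.29,0,0,0,0],[-1,-1.04,-4.29,0,0,0,0],[-1,-1.04,-4.29,0,0,0,0]]]'
python3 - <<'E'
from h import *
s=status.get_state();print(s["tcp_pos"])
p=vision.grab_frame("side"); cv2.imwrite("pics/s8.png",p["color"])
p=vision.grab_frame("top")
for c in caps(p): print([round(float(x),4) for x in c[:7]],c[8])
E
```

```text
time_s: 19.08
tcp_pos: [0.5288, 0.0757, 0.1905]
tool_rot: [0.001, 0.753, 0.658, 0.003]
ft_force: [0.7, -1.5, -0.1]
width: 0.0871
time_s: 20.2
tcp_pos: [0.4654, -0.1825, 0.1875]
tool_rot: [0.0, 0.754, 0.657, 0.0]
ft_force: [0.3, 0.2, 0.6]
width: 0.0873
[ 0.46538846 -0.18249246  0.1875079 ]
[0.4685, -0.1588, 0.2765, 0.4714, -0.1477, 0.0937, 3549.0] [43. 49. 36.]
[0.5472, 0.1703, 0.1208, 0.5479, 0.1719, 0.0181, 500.0] [ 18. 144. 172.]
[0.5211, -0.1976, 0.2822, 0.5203, -0.1941, 0.0241, 824.0] [36. 33. 32.]
[0.5383, 0.1209, 0.1209, 0.5389, 0.1219, 0.018, 488.0] [ 26.  25. 148.]
[0.4004, 0.0201, 0.1161, 0.3999, 0.02, 0.0179, 486.0] [ 73. 123. 173.]
```

View pics/s8.png

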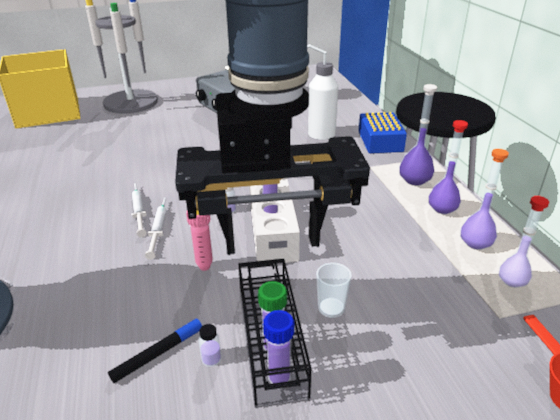

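Red is seated with its cap top at 0.121. Descending on green.

```bash
python3 -m jog '[[[-1,-0.01,-0.01,-0.2,0,0,0],[-1,-0.01,-0.01,-0.7,0,0,0],[-1,-0.01,-0.01,-1.2,0,0,0],[-1,-0.01,-0.01,-1.5,0,0,0],[-1,-0.01,-0.01,-1.6,0,0,0],[1,-0.01,-0.01,-1.6,0,0,0],[1,-0.01,-0.01,-1.6,0,0,0],[1,-0.01,-0.01,-1.6,0,0,0],[1,-0.01,-0.01,-1.6,0,0,0],[1,-0.01,-0.01,-1.6,0,0,0],[1,-0.01,-0.01,-1.6,0,0,0],[1,-0.01,-0.01,-1.6,0,0,0]]]' 25
python3 -m jog '[[[1,0,0,0,0,0,0],[1,0,0,0,0,0,0],[1,0,0,0,0,0,0]]]'
```

```text
time_s: 21.8
tcp_pos: [0.4643, -0.1846, 0.0912]
tool_rot: [0.0, 0.755, 0.656, 0.0]
ft_force: [0.1, -0.6, -0.2]
width: 0.033
time_s: 22.18
tcp_pos: [0.4643, -0.1846, 0.0912]
tool_rot: [0.0, 0.755, 0.656, 0.0]
ft_force: [-0.7, 1.3, 0.5]
width: 0.033
```

```bash
python3 -m jog '[[[1,0,0,0.1,0,0,0],[1,0,0,0.3,0,0,0],[1,0,0,0.7,0,0,0],[1,0,0,1.2,0,0,0],[1,0,0,1.7,0,0,0],[1,0.05,0.2,2.0,0,0,0],[1,0.2,0.8,2.2,0,0,0],[1,0.45,1.6,2.2,0,0,0],[1,0.65,2.4,2.2,0,0,0],[1,0.87,3.2,2.2,0,0,0],[1,1.02,3.8,2.2,0,0,0],[1,1.1,4.15,2.2,0,0,0]]]'
python3 -m jog '[[[1,0.02,0.14,0,0,0,0],[1,0.02,0.14,0,0,0,0],[1,0.02,0.14,0,0,0,0],[1,0.02,0.14,0,0,0,0]]]'
python3 - <<'E'
from h import *
s=status.get_state();print(s["tcp_pos"],s["width"])
p=vision.grab_frame("side"); cv2.imwrite("pics/s9.png",p["color"])
E
```

```text
time_s: 23.68
tcp_pos: [0.5305, 0.0671, 0.2242]
tool_rot: [0.0, 0.754, 0.657, 0.001]
ft_force: [-0.0, -0.3, -0.1]
width: 0.0333
time_s: 24.18
tcp_pos: [0.5315, 0.0716, 0.2232]
tool_rot: [0.0, 0.755, 0.655, -0.0]
ft_force: [0.6, 0.1, -0.9]
width: 0.0332
[0.53148037 0.07160913 0.22317114] 0.03318959352259024
```

View pics/s9.png

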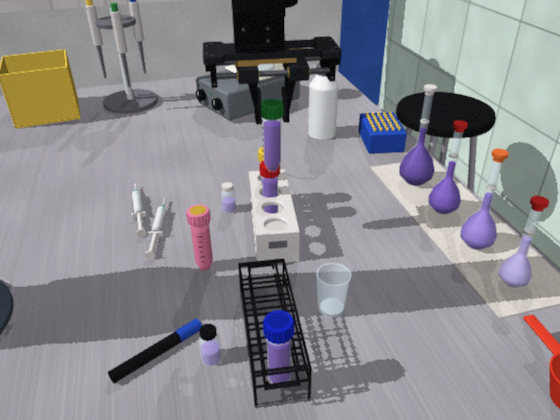

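```bash
python3 -m jog '[[[1,0,0,-0.2,0,0,0],[1,0,0,-0.6,0,0,0],[1,0,0,-1.0,0,0,0],[1,0,0,-1.25,0,0,0],[1,0,0,-1.4,0,0,0],[1,0,0,-1.55,0,0,0],[1,0,0,-1.55,0,0,0]]]'
python3 - <<'E'
from h import *
p=vision.grab_frame("side"); cv2.imwrite("pics/s10.png",cv2.resize(p["color"][80:280,180:380],(600,600),interpolation=2))
E
```

```text
time_s: 25.1
tcp_pos: [0.5314, 0.0728, 0.1298]
tool_rot: [-0.0, 0.755, 0.656, -0.0]
ft_force: [0.6, -0.1, -0.9]
width: 0.0331
```

View pics/s10.png

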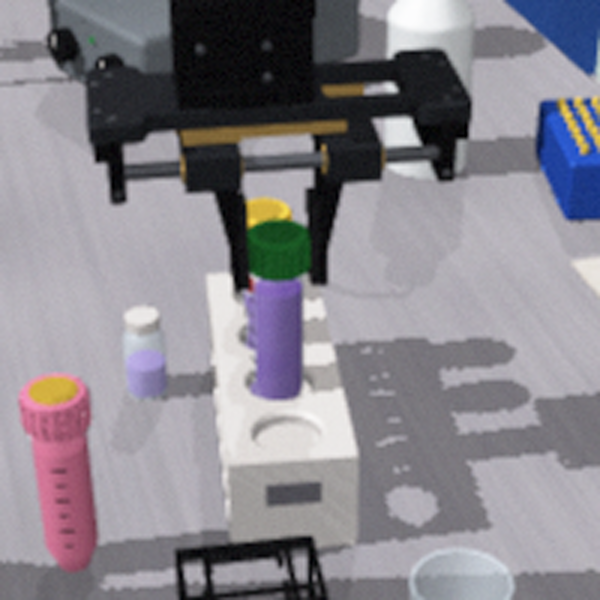

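```bash
python3 -m jog '[[[1,0,0,-0.2,0,0,0],[1,0,0,-0.4,0,0,0],[1,0,0,-0.55,0,0,0],[1,0,0,-0.62,0,0,0],[1,0,0,-0.65,0,0,0],[1,0,0,-0.66,0,0,0],[1,0,0,-0.66,0,0,0]]]'
```

```text
time_s: 26.02
tcp_pos: [0.5315, 0.0731, 0.0911]
tool_rot: [0.0, 0.755, 0.656, 0.0]
ft_force: [-2.3, -0.9, 5.5]
width: 0.0334
```

```bash
python3 -m jog '[[[1,0,0,-0.01,0,0,0],[-1,0,0,0,0,0,0],[-1,0,0,0,0,0,0],[-1,0,0,0,0,0,0],[-1,0,0,0,0,0,0],[-1,0,0,0,0,0,0],[-1,0,0,0,0,0,0],[-1,0,0,0.3,0,0,0],[-1,0,0,0.8,0,0,0],[-1,0,0,1.3,0,0,0],[-1,-0.05,-0.2,1.6,0,0,0],[-1,-0.2,-0.8,1.6,0,0,0]]]'
python3 -m jog '[[[-1,-0.2,-0.8,0,0,0,0],[-1,-0.4,-1.6,0,0,0,0],[-1,-0.6,-2.4,0,0,0,0],[-1,-0.8,-3.2,0,0,0,0],[-1,-0.93,-3.85,0,0,0,0],[-1,-0.99,-4.2,0,0,0,0],[-1,-1.01,-4.3,0,0,0,0],[-1,-1.01,-4.3,0,0,0,0],[-1,-1.01,-4.3,0,0,0,0]]]'
python3 - <<'E'
from h import *
s=status.get_state();print(s["tcp_pos"])
p=vision.grab_frame("side"); cv2.imwrite("pics/s11.png",p["color"])
p=vision.grab_frame("top")
for c in caps(p): print([round(float(x),4) for x in c[:7]],c[8])
E
```

```text
time_s: 27.52
tcp_pos: [0.5212, 0.0269, 0.1899]
tool_rot: [0.001, 0.753, 0.658, 0.003]
ft_force: [0.5, -0.5, -0.3]
width: 0.0871
time_s: 28.65
tcp_pos: [0.4594, -0.2317, 0.1869]
tool_rot: [0.0, 0.754, 0.657, 0.0]
ft_force: [0.5, -0.1, 0.4]
width: 0.0874
[ 0.45940325 -0.23171544  0.18692549]
[0.4639, -0.2028, 0.2808, 0.4652, -0.1972, 0.0938, 3776.0] [41. 40. 39.]
[0.5472, 0.1702, 0.1209, 0.5478, 0.1716, 0.0179, 501.0] [ 18. 135. 161.]
[0.5146, -0.2479, 0.2818, 0.5147, -0.2399, 0.0302, 961.0] [35. 32. 30.]
[0.5384, 0.1209, 0.121, 0.5392, 0.1218, 0.0178, 489.0] [ 25.  23. 139.]
[0.5303, 0.0717, 0.1211, 0.5308, 0.0724, 0.0179, 474.0] [43. 98. 23.]
[0.4589, -0.2324, 0.1208, 0.4589, -0.2339, 0.0179, 538.0] [129.  36.  16.]
[0.4004, 0.0201, 0.116, 0.4001, 0.0201, 0.0179, 488.0] [ 69. 116. 162.]
[0.379, -0.2221, 0.2996, 0.3792, -0.2204, 0.0126, 68.0] [45. 41. 38.]
```

View pics/s11.png

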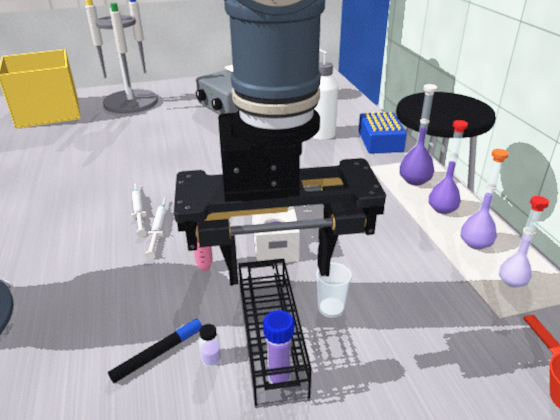

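Green is seated, and the jaws are lined up above blue.

```bash
python3 -m jog '[[[-1,0,-0.01,-0.2,0,0,0],[-1,0,-0.01,-0.7,0,0,0],[-1,0,-0.01,-1.2,0,0,0],[-1,0,-0.01,-1.5,0,0,0],[-1,0,-0.01,-1.59,0,0,0],[1,0,-0.01,-1.59,0,0,0],[1,0,-0.01,-1.59,0,0,0],[1,0,-0.01,-1.59,0,0,0],[1,0,-0.01,-1.59,0,0,0],[1,0,-0.01,-1.59,0,0,0],[1,0,-0.01,-1.59,0,0,0],[1,0,-0.01,-1.59,0,0,0]]]' 25
python3 -m jog '[[[1,0,0,0,0,0,0],[1,0,0,0,0,0,0],[1,0,0,0,0,0,0]]]'
```

```text
time_s: 30.25
tcp_pos: [0.4589, -0.2338, 0.0912]
tool_rot: [0.0, 0.755, 0.656, 0.0]
ft_force: [0.2, -0.5, 0.6]
width: 0.0332
time_s: 30.62
tcp_pos: [0.4589, -0.2337, 0.0912]
tool_rot: [-0.0, 0.755, 0.656, 0.0]
ft_force: [-0.6, 0.7, 1.3]
width: 0.0333
```

```bash
python3 -m jog '[[[1,0,0,0.1,0,0,0],[1,0,0,0.3,0,0,0],[1,0,0,0.7,0,0,0],[1,0,0,1.2,0,0,0],[1,0,0,1.7,0,0,0],[1,0.05,0.2,2.0,0,0,0],[1,0.2,0.8,2.2,0,0,0],[1,0.42,1.6,2.2,0,0,0],[1,0.62,2.4,2.2,0,0,0],[1,0.82,3.2,2.2,0,0,0],[1,0.97,3.8,2.2,0,0,0],[1,1.05,4.15,2.2,0,0,0]]]'
python3 -m jog '[[[1,0.02,0.14,0,0,0,0],[1,0.02,0.14,0,0,0,0],[1,0.02,0.14,0,0,0,0],[1,0.02,0.14,0,0,0,0]]]'
python3 - <<'E'
from h import *
s=status.get_state();print(s["tcp_pos"],s["width"])
p=vision.grab_frame("side"); cv2.imwrite("pics/s12.png",p["color"])
E
```

```text
time_s: 32.12
tcp_pos: [0.5216, 0.0189, 0.2234]
tool_rot: [-0.0, 0.753, 0.658, 0.0]
ft_force: [0.2, 0.1, 0.1]
width: 0.0331
time_s: 32.62
tcp_pos: [0.523, 0.0225, 0.2231]
tool_rot: [0.0, 0.755, 0.655, -0.0]
ft_force: [-0.3, -1.1, -1.2]
width: 0.0337
[0.52301032 0.02247926 0.22311084] 0.03371646687924195
```

View pics/s12.png

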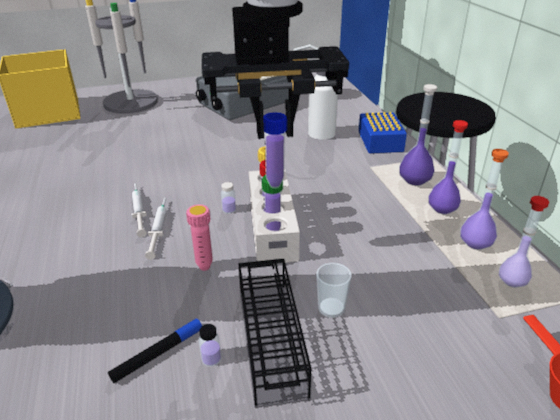

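```bash
python3 -m jog '[[[1,0,0,-0.2,0,0,0],[1,0,0,-0.6,0,0,0],[1,0,0,-1.0,0,0,0],[1,0,0,-1.25,0,0,0],[1,0,0,-1.4,0,0,0],[1,0,0,-1.55,0,0,0],[1,0,0,-1.55,0,0,0]]]'
python3 - <<'E'
from h import *
p=vision.grab_frame("side"); cv2.imwrite("pics/s13.png",cv2.resize(p["color"][80:280,180:380],(600,600),interpolation=2))
E
```

```text
time_s: 33.55
tcp_pos: [0.5229, 0.0236, 0.1298]
tool_rot: [-0.0, 0.755, 0.656, -0.0]
ft_force: [0.5, -0.2, -0.2]
width: 0.0333
```

View pics/s13.png

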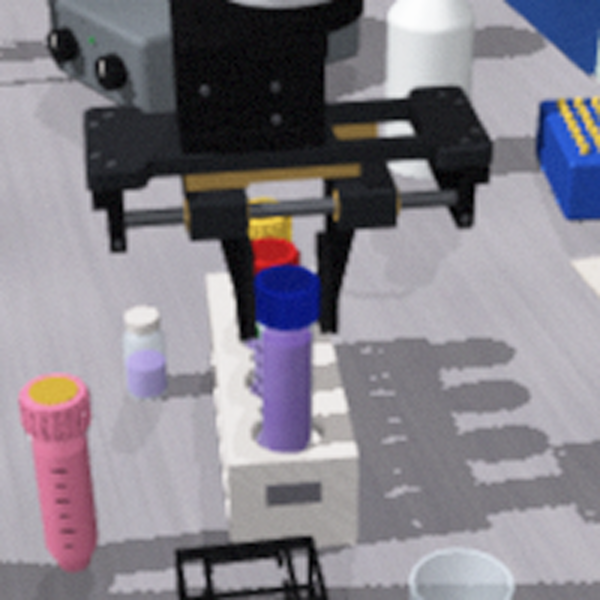

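Blue's foot is in the rightmost hole. Seating it.

```bash
python3 -m jog '[[[1,0,0,-0.2,0,0,0],[1,0,0,-0.4,0,0,0],[1,0,0,-0.55,0,0,0],[1,0,0,-0.62,0,0,0],[1,0,0,-0.65,0,0,0],[1,0,0,-0.66,0,0,0],[1,0,0,-0.66,0,0,0]]]'
```

```text
time_s: 34.48
tcp_pos: [0.5232, 0.0239, 0.0912]
tool_rot: [0.0, 0.755, 0.656, 0.0]
ft_force: [-1.1, -0.0, 4.9]
width: 0.033
```

```bash
python3 -m jog '[[[1,0,0,-0.01,0,0,0],[-1,0,0,0,0,0,0],[-1,0,0,0,0,0,0],[-1,0,0,0,0,0,0],[-1,0,0,0,0,0,0],[-1,0,0,0,0,0,0],[-1,0,0,0,0,0,0],[-1,0,0,0.3,0,0,0],[-1,0,0,0.8,0,0,0],[-1,0,0,1.4,0,0,0],[-1,0,0,2.0,0,0,0],[-1,0,0,2.6,0,0,0]]]'
python3 -m jog '[[[-1,0,-0.4,0.2,0,0,0],[-1,0,-1.2,0.4,0,0,0],[-1,0,-2,0.4,0,0,0],[-1,0,-2.8,0.4,0,0,0],[-1,0,-3.6,0.4,0,0,0],[-1,0,-4.2,0.4,0,0,0],[-1,0,-4.5,0.4,0,0,0],[-1,0,-4.5,0.4,0,0,0],[-1,0,-4.5,0.4,0,0,0]]]'
python3 - <<'E'
from h import *
p=vision.grab_frame("side"); cv2.imwrite("pics/s14.png",p["color"])
for t in "beaker_centre vial_near_wire_centre vial_near_plastic_centre".split():
    for r in finder.place_of(p,t)[:1]: print(t,round(r["conf"],2),w(p,r["xyz"]).round(4))
p=vision.grab_frame("top"); cv2.imwrite("pics/t14.png",p["color"])
for c in caps(p): print([round(float(x),4) for x in c[:7]],c[8])
s=status.get_state();print(s["time_s"],s["tcp_pos"],s["ft_force"])
E
```

```text
time_s: 35.98
tcp_pos: [0.5231, 0.024, 0.2491]
tool_rot: [0.001, 0.754, 0.656, 0.001]
ft_force: [0.5, -0.5, -0.6]
width: 0.0868
time_s: 37.1
tcp_pos: [0.5235, -0.244, 0.271]
tool_rot: [-0.0, 0.754, 0.657, 0.001]
ft_force: [0.8, 0.7, 0.3]
width: 0.0873
beaker_centre 0.84 [ 0.5661 -0.1229  0.0354]
vial_near_wire_centre 0.64 [ 0.3755 -0.1701  0.0307]
vial_near_plastic_centre 0.62 [0.4687 0.1783 0.029 ]
[0.5711, -0.2446, 0.2856, 0.5714, -0.2496, 0.0119, 245.0] [31. 29. 29.]
[0.5472, 0.1702, 0.1209, 0.5477, 0.1713, 0.0178, 500.0] [ 17. 134. 160.]
[0.5384, 0.1209, 0.121, 0.5392, 0.1217, 0.018, 487.0] [ 24.  23. 138.]
[0.5303, 0.0717, 0.1212, 0.5308, 0.0723, 0.0179, 471.0] [42. 97. 22.]
[0.5219, 0.0226, 0.121, 0.522, 0.023, 0.0179, 462.0] [140.  46.  26.]
[0.4782, -0.2281, 0.2846, 0.4748, -0.2303, 0.0048, 127.0] [38. 37. 36.]
[0.4004, 0.0201, 0.1161, 0.4003, 0.02, 0.0179, 488.0] [ 68. 115. 161.]
37.35 [ 0.52333632 -0.2452344   0.27074912] [-0.10074706 -0.96519484  0.24059763]
```

View pics/s14.png

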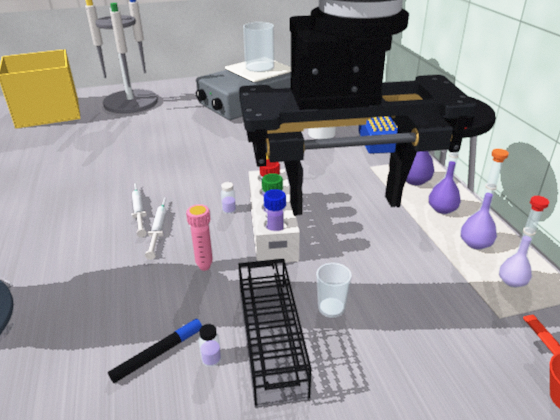

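View pics/t14.png

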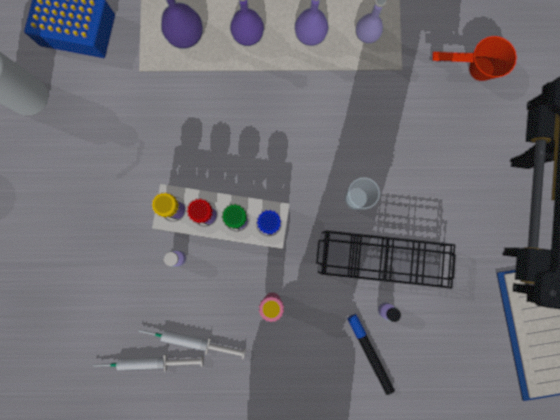

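All four tubes are seated in order: yellow, red, green, blue at (165,205), (200,211), (234,217), (268,222). The beaker, both vials and the pink tube have not moved, and the arm is clear.

```bash
python3 -c "
from rig import ticket; print(ticket.sign_off())"
```

```text
the job is handed in; nothing more can be done
None
```

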